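Clamp a phone in the press jig and hold its press cover down

ROBOT

A 7-joint arm with a two-finger parallel gripper is mounted at the origin on a cart in front of the work surface, level with it; the furniture and walls round the work are solid. World frame = base frame: x ahead of the robot, y to its left, z up, the work surface at z = 0. Lengths are in m, angles in rad, forces in N, time in s.
With the tool pointing down it reaches from about 0.4 to 0.9 m from the base axis. Payload 5.5 kg.
Tool frame: the origin (TCP) lies midway between the tips of the shut fingers; the grasp point (between the pads) lies 19 mm behind it; z points along the fingers, y is the line along which they close (so a half turn about z gives the same grasp; the last joint's range is limited). The gripper opens to 85 mm and grips with 20 to 120 N. Pads are 22 mm wide; open, the fingers measure 114 mm over their backs; the gripper's body (76 mm by 85 mm) begins 54 mm behind the grasp point. The pads swing forward as they close: fully open they stand 13 mm farther back than shut.
Start: joints at [-0.849, 0.501, -0.427, 1.55, 0.221, 1.138, -0.21], TCP at [0.288, 0.583, 0.231] pointing down, gripper open.
Joint ranges: [-2.88, 2.88], [-0.31, 2.03], [-1.54, 1.56], [0.2, 2.42], [-1.41, 4.55], [0.19, 2.02], [-2.57, 2.57]. Speed limits (rad/s): [2.57, 2.57, 3.14, 3.14, 3.14, 3.14, 3.14].

INTERFACE

Orientations are given as a unit quaternion [x, y, z, w].
In Python, from station import * gives the robot as it stands.
- The arm moves only by the tool move_arm, never from a script. Its argument "moves" is a list of rows, each a list of 4 numbers: the shift along the tool's x, y, z in cm, then the turn about the tool's z in degrees. A call has 1 to 10 rows; each row shifts and turns the commanded pose from where the row before left it, along the tool's axes as they then stand; what a row does not reach is not made up. A row lasts 1/8 s, in which the tool goes at most 62.5 mm and 10.7 degrees, less where a joint would pass 70% of its speed; a pose out of reach is approached as far as the arm can. A call is refused whole if a number of a shift passes 6.25 or a number of a turn 10.7, either way. A call with a gripper value outside its range is refused whole. "grip" is the opening, from 0 (shut) to 1 (fully open), set as the call begins (left out, the last holds). The fingers move at their own pace and stop on an object; the grip force is fixed at half the most. Time passes only in rows, so rows that do not move let the fingers close. It gives the time, the measured TCP pose, the force, the opening and the grip force at its end, in the units of the state.
- sense(): the state, without advancing time (a new reading comes with each control period).
- read_camera(name): name is "scene" or "side" or "wrist"; returns a dict with "frame" (480x640x3 uint8, red, green, blue), "z_map" (480x640 float32, m along the optical axis (not along the pixel's ray), 0 where there is no reading), "fx", "fy", "cx", "cy" (pixels), "R" (3x3) and "t" (3): a world point X has camera coordinates R X + t; the wrist camera has in their place "mount" (4x4, takes a point from camera to tool coordinates, whose origin is the TCP and whose axes are the flange's). Camera axes: x right, y down, z forward; pixel columns grow to the right and rows downward; lengths in m; the calibration is good to about 2 mm. A picture is of the moment at which its call begins: read the wrist's pose just before it.
- hand_in(): hands the job in; it is judged then, once.
The state is a dict: "time_s": time; "q": joint angles; "dq": joint speeds; "tau": joint torques, N m; "ee_pos": TCP position; "tool_rot": TCP orientation; "ft_force": force on the tool from outside, world axes, zero at the start; "moment": the same for the moment, N m; "grip_width": opening from 0.0 (shut) to 1.0 (fully open); "grip_force": force on a finger pad.
Only numpy, scipy, OpenCV 4.12 (cv2) and the standard library are available. Lean on these libraries where they do the work, as an engineer would, in place of code of your own. Each camera call takes 0.05 s, during which the arm holds its last target. There are 200 camera calls.

TASK

A phone lies loose and face down in the press jig, its back just glued on. First swing the cam lever right over so that the sliding jaw pushes the phone against the fence and locks it, with the cover still off; then take the press cover by its handle, lower it over the two locating pins, sliding it about if need be until it drops on, and press it gently all the way home on its stops against the sprung pad. Finish while still holding the cover down by the handle, and leave the tools lying round the jig where they are.

Things in the scene. Friction and masses are not known exactly. Their poses are not given: they have to be found in the camera images.
- jig: Press jig (bare steel base, aluminium bosses), fixed to the desk. Origin on the desk under the middle of the phone nest; z up, y along the phone; its -x side (to the robot) carries the cam clamp. Base plate 106 (x) x 236 (y) mm, top at z = 20, with a tongue 120 mm wide out to x = -114 under the clamp. Steel fence along the +x side of the phone: face at x = +36, top z = 30.
- pin_left (a point): Tip of the locating pin at jig x = 0, y = +95, z = 55 mm. Steel pin 8 mm in diameter and 15 mm high, the upper 8 mm tapering to a 3 mm tip. It stands in the middle of an aluminium boss 44 (x) x 34 (y) mm whose flat top at z = 40 mm is the stop on which the cover's plate lands.
- pin_right (a point): Tip of the other locating pin, at jig x = 0, y = -95, z = 55 mm; same pin and boss. When the cover is fully home both pins stick up 7 mm out of its holes.
- cam_lever (a joint): Cam lever angle (rad) about its upright axle, counter-clockwise from above. At 0 it points along the jig's -x; starts open, -0.45 to 0.15; end stop at 1.6, where it points along the jig's -y. From 0 to 1.57 its spiral cam drives the jaw 6 mm to the fence; 1.4 or more is locked. Stays where left; stiff: about 0.1 N m, a few N at the knob.
- lever_pivot (a point): On the axle of the cam lever, at jig x = -80 mm, y = 0, z = 60 mm. The knob runs round it on a circle of 65 mm radius. The steel jaw (60 mm wide, top z = 33 mm, stays below the cover) slides along jig x between the axle and the phone.
- lever_knob (a point): On the axis of the lever's black upright knob: 18 mm in diameter, from z = 42 to 72 mm above the desk, 65 mm from the axle; this point is at z = 60 mm and moves with the lever. The flat lever arm below the knob lies at z = 34 to 42 mm.
- phone: Black phone, 148 x 72 x 8 mm, face down on the jig's base plate (its back is 28 mm above the desk), long side along the jig's y. Its origin is the middle of the face that is now on top; its own z points down. It starts 2.5 to 4.2 mm short of the fence; against the fence its origin is at jig x = 0.
- cover: Press cover, about 0.36 kg: aluminium plate 92 (x) x 226 (y) mm, from z = 17 to 25, handle on top, black sprung pad 60 x 132 below. Origin: middle of the relaxed pad's underside, z up. At y = +95 a round 11 mm through hole, at y = -95 a slot 11 x 15 (long in y); fits the pins either way round. Starts on its pad on the desk, left or right of the jig, its y roughly along world x.
- pad (a joint): How far the cover's sprung pad is pushed up into the cover: 0 relaxed, 0.005 m with the cover fully home on the clamped phone. The springs take about 5 N to start and 11 N at 5 mm, less the cover's weight; let go, the cover springs up by 4 to 5 mm.
- cover_handle (a point): Middle of the handle, 56 mm above the cover's origin: black bar along the cover's y, 16 mm thick (x), 104 long, 18 high, 22 mm clear of the plate on two posts at y = +40 and -40. Height of this point over the desk: 94 mm with the plate on the pin tips, 84 dropped on (pad on the phone), 79 fully home (plate on both bosses).
- side_cutters: Red-handled side cutters, 133 mm long, lying on the desk in front; not to be moved.
- tweezers: Black tweezers, 124 mm long, lying on the desk; not to be moved.
- driver: Black precision screwdriver, 175 mm long, lying on the desk behind the jig; not to be moved.

How it is judged:
On the way:
1. the cam lever is swung over and the phone locked against the fence while the cover is still off the jig (value of joint cam_lever above 1.4 rad and x of phone in the frame of jig above -0.0015 m and horizontal distance between cover and jig above 0.06 m), for 0.2 s.
At the end, for the whole second after the job is handed in: The cam lever is at 1.4 rad or more and the phone within 2 mm of the fence; the cover is on both pins (within 5 mm and 0.05 rad of the jig), level to 0.035 rad and at most 1.8 mm above its stops, at rest, and the fingers still bear on it with more than 2 N (value of joint cam_lever above 1.4 rad and x of phone in the frame of jig between -0.002 and 0.002 m and z of cover in the frame of jig between 0.02 and 0.0248 m and horizontal distance between cover and jig below 0.005 m and angle between the y axis of cover and the y axis of jig, either way round below 0.05 rad and angle between cover's own z axis and vertical below 0.035 rad and contact force between the fingers and cover above 2 N and linear speed of cover below 0.02 m/s); the arm keeps its last pose, push and grip.
It fails at once if the cover bears on the phone with more than 45 N (struck or crushed) (contact force between cover and phone above 45 N).
It fails at once if the side cutters, tweezers or screwdriver are moved by more than 3 cm (distance of any of side_cutters, tweezers, driver from where it was at the start of the episode above 0.03 m).
It also fails if it takes over 48 s, if anything falls off the work surface, if the arm or the gripper's body presses on something with over 40 N, if the wrist force passes 120 N, or if a joint passes its speed limit or range.

## Working session

There is one attempt and no reset: what is moved stays moved. The work goes in short steps, Python scripts to look and compute and a tool call to move; the robot and the scene stay as the last step left them, time stands still between calls to the robot, and variables do not carry over. Pictures are saved under pics/ and viewed, at most 10 in all, crops included, and the job is handed in when it is done.

Besides the shell and the picture viewer there is one more tool, called after "Emit:" by a JSON object that holds its "api" and its "payload". move_arm: Moves the arm, as the interface text tells. Its arguments: {"type":"object","properties":{"moves":{"type":"array","items":{"type":"array","items":{"type":"number"}}},"grip":{"type":"number"}},"required":["moves"]}

```bash
mkdir -p pics; python3 - <<'E'
from station import *
import cv2,numpy as np,pickle
s=sense(); print({k:np.round(v,3).tolist() if not isinstance(v,float) else v for k,v in s.items()})
for n in("scene","side"):
    c=read_camera(n); pickle.dump(c,open(f"pics/{n}0.pkl","wb")); cv2.imwrite(f"pics/{n}0.png",c["frame"][:,:,::-1])
    print(n,c["fx"],c["cx"],c["cy"],np.round(-c["R"].T@c["t"],3),np.round(c["R"],2).tolist())
E
```

```text
{'time_s': 0.0, 'q': [-0.849, 0.502, -0.427, 1.551, 0.221, 1.138, -0.21], 'dq': [-0.001, -0.0, 0.001, -0.001, -0.0, 0.001, -0.0], 'tau': [0.0, -56.953, -5.816, -28.094, 0.011, 0.012, -0.0], 'ee_pos': [0.288, 0.582, 0.23], 'tool_rot': [0.227, 0.974, -0.001, -0.0], 'ft_force': [-0.137, 0.828, -0.618], 'moment': [0.008, 0.009, -0.024], 'grip_force': 0.0, 'grip_width': 1.0004326591075428}
scene 543.8337921871208 334.61516761666564 246.36264795451808 [-0.013  0.601  0.487] [[-0.72, -0.7, 0.01], [-0.31, 0.31, -0.9], [0.62, -0.64, -0.44]]
side 594.5580457047823 320.84215527016727 242.5331432319809 [ 0.114 -0.005  0.901] [[0.05, -1.0, 0.01], [-0.85, -0.05, -0.52], [0.52, 0.02, -0.85]]
```

View pics/scene0.png

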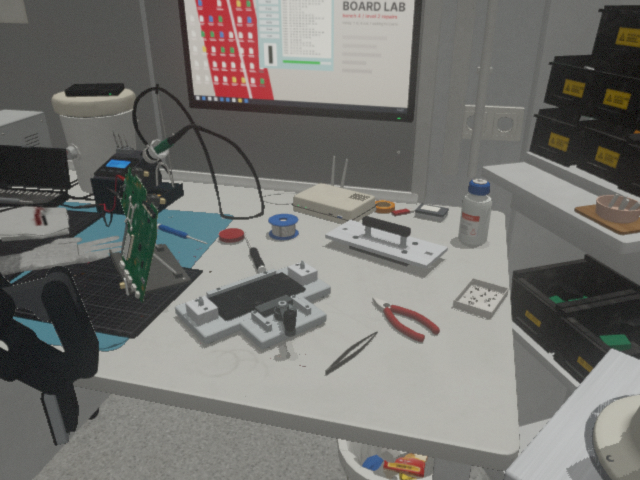

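View pics/side0.png

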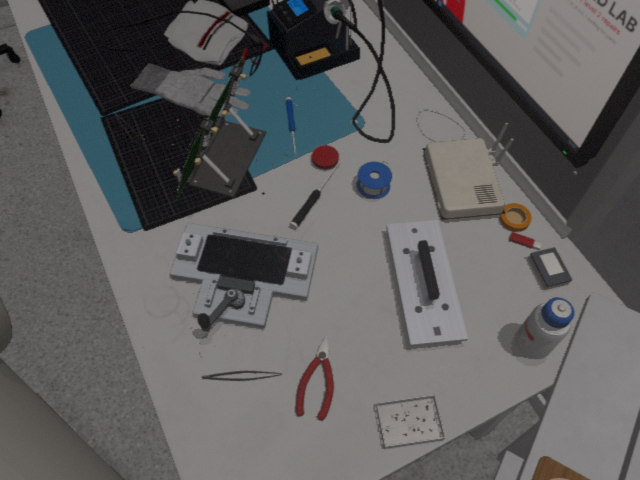

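Scene: jig at about (255,305), cover at (387,240). Side: pins near (187,240) and (300,258), knob at (204,322), cover handle at (428,268). I'll enlarge these next.

```bash
python3 - <<'E'
import cv2,numpy as np,pickle
def tile(n,x0,y0,w,h,s):
    im=cv2.imread(f"pics/{n}0.png")[y0:y0+h,x0:x0+w]
    im=cv2.resize(im,None,fx=s,fy=s,interpolation=cv2.INTER_CUBIC)
    for x in range((x0+9)//10*10,x0+w,10):
        cv2.line(im,(int((x-x0+.5)*s),0),(int((x-x0+.5)*s),6 if x%50 else 14),(0,0,255),1)
        if x%20==0: cv2.putText(im,str(x),(int((x-x0)*s)-8,24),0,.32,(0,0,255),1)
    for y in range((y0+9)//10*10,y0+h,10):
        cv2.line(im,(0,int((y-y0+.5)*s)),(6,int((y-y0+.5)*s)),(0,0,255),1)
        if y%20==0: cv2.putText(im,str(y),(8,int((y-y0+.5)*s)+4),0,.32,(0,0,255),1)
    o=np.zeros((300,400,3),np.uint8); im=im[:300,:400]; o[:im.shape[0],:im.shape[1]]=im; return o
a=np.hstack([tile("side",165,217,160,120,2.5),tile("side",345,212,160,140,2.14)])
b=np.hstack([tile("scene",172,250,164,105,2.43),tile("scene",320,202,134,80,2.98)])
cv2.imwrite("pics/crop.png",np.vstack([a,b]))
E
```

```text
(no output)
```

View pics/crop.png

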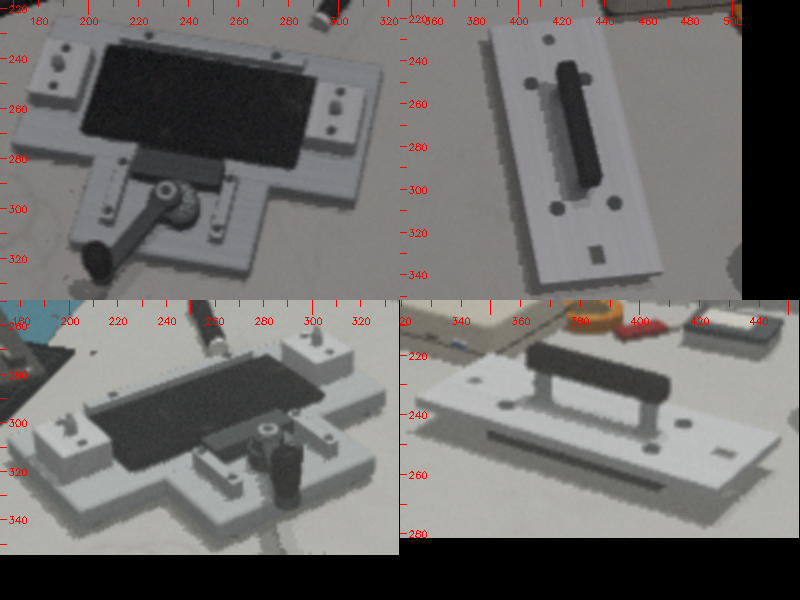

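```bash
cat > h.py <<'E'
import cv2,numpy as np,pickle
from scipy.optimize import least_squares
C={n:pickle.load(open(f"pics/{n}0.pkl","rb")) for n in("scene","side")}
def P(c): return np.array([[c["fx"],0,c["cx"]],[0,c["fy"],c["cy"]],[0,0,1]])@np.c_[c["R"],c["t"]]
def tri(a,b):
    X=cv2.triangulatePoints(P(C["side"]),P(C["scene"]),np.array(a,float).reshape(2,1),np.array(b,float).reshape(2,1)); return (X[:3]/X[3]).ravel()
def proj(c,X):
    p=P(c)@np.append(X,1); return p[:2]/p[2]
def cloud(c):
    z=c["z_map"]; v,u=np.mgrid[:480,:640]
    X=np.stack([(u-c["cx"])/c["fx"]*z,(v-c["cy"])/c["fy"]*z,z],-1)
    return (X-c["t"])@c["R"]
def ray(c,uv,h):
    d=c["R"].T@np.array([(uv[0]-c["cx"])/c["fx"],(uv[1]-c["cy"])/c["fy"],1]); o=-c["R"].T@c["t"]
    return o+d*(h-o[2])/d[2]
E
python3 - <<'E'
from h import *
pts=dict(pinL=((188.2,240),(200,297.3),.055),pinR=((299.8,257.4),(302,262),.055),piv=((231.4,292.6),(281.5,302.7),.06),knob=((203.8,315.8),(289.3,310.5),.072),
 hmid=((428.6,270),(386.4,224.8),.065),hole=((414.2,230.7),(345.2,228.8),.025),slot=((437,330.7),(429,253.3),.025))
for k,(a,b,h) in pts.items():
    X=tri(a,b); print(k,X.round(4),"err",(proj(C["side"],X)-a).round(1),"ray@h side",ray(C["side"],a,h).round(4),"scene",ray(C["scene"],b,h).round(4))
W=cloud(C["side"]); 
for k,(a,b,h) in pts.items():
    u,v=map(round,a); print(k,"depth",np.median(W[v-1:v+2,u-1:u+2].reshape(-1,3),0).round(4))
m=(W[...,2]>.05)&(W[...,2]<.085); m[:, :380]=0; m[:,480:]=0; m[:225]=0; m[320:]=0
Q=W[m]; print(len(Q),Q.mean(0),Q.min(0),Q.max(0)); d=np.linalg.svd(Q[:,:2]-Q[:,:2].mean(0))[2][0]; print(d,np.degrees(np.arctan2(d[1],d[0])))
t=(Q[:,:2]-Q[:,:2].mean(0))@d; print((t.min()+t.max())/2,np.ptp(t))
# phone top plane: black in side
E
```

```text
pinL [0.6224 0.2353 0.0504] err [-0.5 -0.8] ray@h side [0.6181 0.233  0.055 ] scene [0.6186 0.2392 0.055 ]
pinR [0.6007 0.0462 0.0492] err [-0.2 -0.5] ray@h side [0.5965 0.0454 0.055 ] scene [0.5941 0.0534 0.055 ]
piv [0.5323 0.1512 0.0439] err [-0.3 -0.7] ray@h side [0.5234 0.1476 0.06  ] scene [0.5143 0.1675 0.06  ]
knob [0.478  0.1828 0.0696] err [-0.2 -0.5] ray@h side [0.4761 0.1818 0.072 ] scene [0.4763 0.1853 0.072 ]
hmid [ 0.586  -0.1639  0.0578] err [-0.4 -0.9] ray@h side [ 0.5804 -0.1631  0.065 ] scene [ 0.5784 -0.1515  0.065 ]
hole [ 0.6815 -0.1483  0.0238] err [-0.2 -0.5] ray@h side [ 0.6797 -0.1485  0.025 ] scene [ 0.6813 -0.1467  0.025 ]
slot [ 0.4947 -0.1798  0.0236] err [-0.1 -0.3] ray@h side [ 0.4936 -0.1797  0.025 ] scene [ 0.4939 -0.1776  0.025 ]
pinL depth [0.6206 0.2345 0.0508]
pinR depth [0.601  0.0455 0.0485]
piv depth [0.5295 0.1504 0.0461]
knob depth [0.4769 0.1822 0.0712]
hmid depth [ 0.581  -0.1636  0.0651]
hole depth [ 0.6951 -0.1522 -0.0011]
slot depth [ 0.5045 -0.1848 -0.0011]
656 [ 0.58269841 -0.16214928  0.06231977] [ 0.53436335 -0.17905694  0.05015831] [ 0.64015704 -0.14767604  0.06962966]
[-0.98619917 -0.16556325] -170.47004340323824
-0.004199846204825299 0.10553701663681186
```

Measurements agree: the pins are 190 mm apart, the jig centre is at (0.610, 0.140) with yaw −6.3°, and the lever is at about −0.46 rad. Next I go above the knob.

Emit:
{"api": "move_arm", "payload": {"moves": [[-4.3,-3.4,0.6,0],[-4.3,-3.4,0.6,0],[-4.3,-3.4,0.6,0],[-4.3,-3.4,0.6,0],[-4.3,-3.4,0.6,0],[-4.3,-3.4,0.6,0],[-4.3,-3.4,0.6,0],[-4.3,-3.4,0.6,0],[0,0,0,0]], "grip": 0.4}}

```text
time_s: 1.23
ee_pos: [0.4773, 0.1808, 0.1823]
tool_rot: [0.232, 0.973, -0.002, -0.0]
ft_force: [0.1, -0.2, -0.1]
grip_width: 0.401
grip_force: 0.0
```

```bash
cat >> h.py <<'E'
def yaws(s):
    from scipy.spatial.transform import Rotation as R
    M=R.from_quat(s["tool_rot"]).as_matrix(); return M,np.degrees(np.arctan2(M[1,1],M[0,1]))
def plan(p,yawy,n,s,tgt,ty):
    "rows (cm,deg) straight from pose p, tool-y yaw"
    rows=[]; tgt=np.array(tgt,float); p=np.array(p,float)
    a=yawy
    for i in range(n):
        da=(ty-yawy)/n; d=(tgt-p)/n*100; r=np.radians(a)
        Y=np.array([np.cos(r),np.sin(r)]); X=np.array([-np.sin(r),np.cos(r)])
        rows.append([round(X@d[:2],2),round(Y@d[:2],2),round(-d[2],2),round(-da,1)]); a+=da
    return rows
E
python3 - <<'E'
from station import *
from h import *
s=sense(); M,y=yaws(s); print(s["time_s"],s["ee_pos"],y,M.round(3).tolist(),s["q"],s["grip_width"])
print(plan(s["ee_pos"],y,4,s,[.477,.1825,.044],57.5))
c=read_camera("wrist"); pickle.dump(c,open("pics/w1.pkl","wb")); cv2.imwrite("pics/w1.png",c["frame"][:,:,::-1]); print(c["mount"])
E
```

```text
1.225 [0.47727653 0.18076744 0.18232419] 63.1989668282549 [[-0.893, 0.451, -0.001], [0.451, 0.893, -0.003], [-0.0, -0.003, -1.0]] [-0.16988556  0.29555231 -0.2890734   1.94745552  0.10762669  0.9152451
  0.59000229] 0.4008360712831061
[[np.float64(0.03), np.float64(0.04), np.float64(3.46), np.float64(1.4)], [np.float64(0.03), np.float64(0.03), np.float64(3.46), np.float64(1.4)], [np.float64(0.03), np.float64(0.03), np.float64(3.46), np.float64(1.4)], [np.float64(0.03), np.float64(0.03), np.float64(3.46), np.float64(1.4)]]
[[ 8.65343729e-04 -9.44123467e-01 -3.29590854e-01  8.48564698e-02]
 [ 9.99999492e-01  6.46936517e-04  7.72337399e-04 -9.35935536e-04]
 [-5.15957504e-04 -3.29591355e-01  9.44123547e-01 -1.43469641e-01]
 [ 0.00000000e+00  0.00000000e+00  0.00000000e+00  1.00000000e+00]]
```

View pics/w1.png

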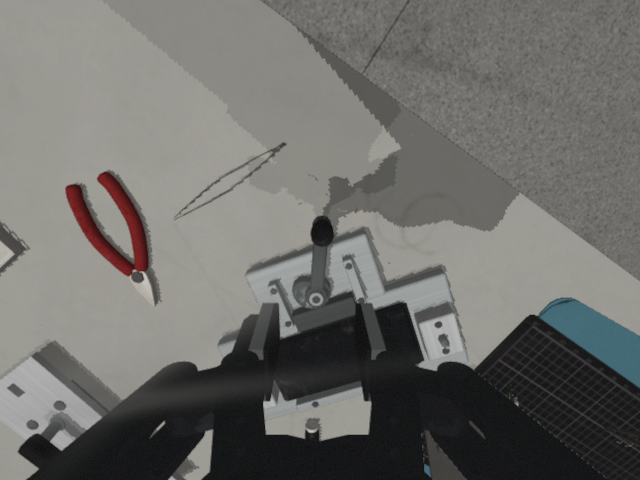

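Wrist view: knob top at about (322,221), hub at (316,299), with the fingers straddling the knob column. I'll check this against the earlier measurement.

```bash
cat >> h.py <<'E'
def wray(c,M,p,uv,h):
    T=c["mount"]; d=M@(T[:3,:3]@np.array([(uv[0]-c["cx"])/c["fx"],(uv[1]-c["cy"])/c["fy"],1])); o=M@T[:3,3]+p
    return o+d*(h-o[2])/d[2]
E
python3 - <<'E'
from station import *
from h import *
s=sense(); M,y=yaws(s); c=pickle.load(open("pics/w1.pkl","rb"))
print("knob",wray(c,M,s["ee_pos"],(322,221),.072),"hub",wray(c,M,s["ee_pos"],(316,299),.046))
E
```

```text
knob [0.46350349 0.19365058 0.072     ] hub [0.53093488 0.15490005 0.046     ]
```

```bash
python3 - <<'E'
from station import *
from h import *
s=sense(); M,y=yaws(s); c=pickle.load(open("pics/w1.pkl","rb"))
print("knob",wray(c,M,s["ee_pos"],(321.5,235),.072),"base",wray(c,M,s["ee_pos"],(322,222),.045))
T=c["mount"]; z=c["z_map"]; 
for v in (220,226,232,236,240):
    u=321; d=z[v,u]; p=T@np.array([(u-c["cx"])/c["fx"]*d,(v-c["cy"])/c["fy"]*d,d,1]); print(v,(M@p[:3]+s["ee_pos"]).round(4))
E
```

```text
knob [0.47300691 0.18854657 0.072     ] base [0.47099245 0.19034365 0.045     ]
220 [0.4669 0.1914 0.0542]
226 [0.4672 0.191  0.0697]
232 [0.4707 0.1893 0.0723]
236 [0.4733 0.188  0.0727]
240 [0.4759 0.1867 0.0735]
```

Emit:
{"api": "move_arm", "payload": {"moves": [[0.45,0.3,3.4,2.4],[0,0,3.4,2.4],[0,0,3.4,0],[0,0,2.0,0],[0,0,1.5,0],[0,0,0,0]]}}

```text
time_s: 2.02
ee_pos: [0.472, 0.192, 0.0455]
tool_rot: [0.267, 0.964, -0.0, -0.001]
ft_force: [-0.5, -0.0, -0.2]
grip_width: 0.399
grip_force: 0.0
```

```bash
python3 - <<'E'
from h import *
C0=np.array([.530,.1515]); K=np.array([.4745,.1855]); r=.065
r0=np.linalg.norm(K-C0); p0=np.degrees(np.arctan2(*(K-C0)[::-1])); print(r0,p0)
# body-frame step for a rotation about the hub by da, tool y tangential (tool y = phi-90), X axis = radial outward (yaw phi)
for da in (10,9.8):
    a=np.radians(da); print(da,"x",100*r*(np.cos(a)-1),"y",-100*r*np.sin(a))
E
```

```text
0.06508648093114272 148.50783887527302
10 x -0.09874960542064787 y -1.128713154835047
9.8 x -0.09484865985731444 y -1.1063617445792118
```

Emit:
{"api": "move_arm", "payload": {"moves": [[-0.5,-1.0,0,0],[-0.18,-1.1,0,-9.8],[-0.18,-1.1,0,-9.8],[-0.18,-1.1,0,-9.8],[-0.18,-1.1,0,-9.8],[-0.18,-1.1,0,-9.8],[0,0,0,0]]}}

```text
time_s: 2.9
ee_pos: [0.4712, 0.1246, 0.0472]
tool_rot: [-0.154, 0.988, -0.0, 0.001]
ft_force: [-0.7, 0.4, 0.7]
grip_width: 0.402
grip_force: 0.0
```

```bash
python3 - <<'E'
from station import *
from h import *
s=sense(); M,y=yaws(s); d=s["ee_pos"][:2]-np.array([.53,.1515]); print(s["ee_pos"],y,"r",np.linalg.norm(d),"phi",np.degrees(np.arctan2(d[1],d[0]))%360,"Xyaw",(y+90)%360,s["q"])
E
```

```text
[0.47117469 0.12461429 0.04722521] 107.681805320406 r 0.06467811328323117 phi 204.56245339528152 Xyaw 197.681805320406 [ 0.05631165  0.50443856 -0.44426012  2.08064903  0.36238715  0.6284097
  1.24364259]
```

Emit:
{"api": "move_arm", "payload": {"moves": [[-0.2,-1.1,0,-9.8],[-0.2,-1.1,0,-9.8],[-0.2,-1.1,0,-9.8],[-0.2,-1.1,0,-9.8],[-0.2,-1.1,0,-9.8],[0,0,0,0]]}}

```text
time_s: 3.65
ee_pos: [0.5107, 0.0891, 0.0465]
tool_rot: [-0.549, 0.836, -0.0, 0.0]
ft_force: [-0.0, -1.3, 0.3]
grip_width: 0.399
grip_force: 0.0
```

```bash
python3 - <<'E'
from station import *
from h import *
s=sense(); M,y=yaws(s); d=s["ee_pos"][:2]-np.array([.53,.1515]); print(s["ee_pos"],y,"r",np.linalg.norm(d),"phi",np.degrees(np.arctan2(d[1],d[0]))%360,"Xyaw",(y+90)%360,s["q"],s["ft_force"])
W=cloud(read_camera("side")); 
E
```

```text
[0.51067661 0.08908117 0.04645504] 156.59542048174532 r 0.06534144364799234 phi 252.7987142719487 Xyaw 246.59542048174532 [ 0.28971607  0.59717331 -0.64035237  2.00060941  0.53761657  0.71588339
  2.04794459] [-0.01137336 -1.28848728  0.29249022]
```

Emit:
{"api": "move_arm", "payload": {"moves": [[-0.2,-1.0,0,-8],[-0.2,-0.7,0,-6],[0,0,0,0],[0,0,0,0]]}}

```text
time_s: 4.2
ee_pos: [0.5273, 0.0879, 0.0464]
tool_rot: [-0.648, 0.762, -0.0, 0.0]
ft_force: [0.3, 0.2, -0.1]
grip_width: 0.401
grip_force: 0.2
```

```bash
python3 - <<'E'
from station import *
from h import *
s=sense(); M,y=yaws(s); d=s["ee_pos"][:2]-np.array([.53,.1515]); print(s["ee_pos"],y,"r",np.linalg.norm(d),"phi",np.degrees(np.arctan2(d[1],d[0]))%360,"Xyaw",(y+90)%360,s["q"][6],s["ft_force"])
c=read_camera("scene");a=read_camera("side")
t=lambda c,x,y,w,h,S:cv2.resize(c["frame"][y:y+h,x:x+w,::-1],None,fx=S,fy=S,interpolation=2)
cv2.imwrite("pics/s2.png",np.hstack([t(c,190,240,130,110,3),t(a,170,215,130,110,3)]))
E
```

```text
[0.52728417 0.0878809  0.04638352] 170.71168007038304 r 0.0636770435184118 phi 267.5555877353698 Xyaw 260.71168007038307 2.2689917231093153 [ 0.31235006  0.16044383 -0.147257  ]
```

View pics/s2.png

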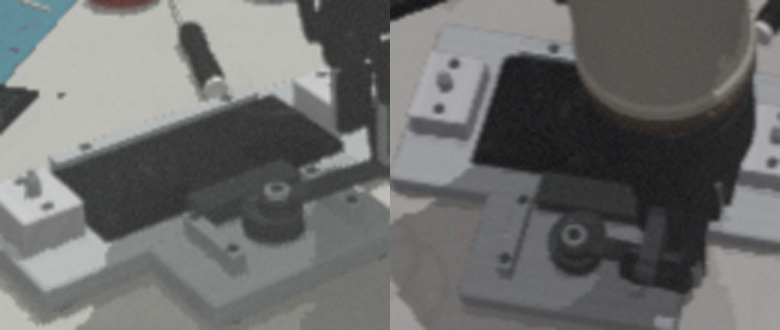

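The lever now points nearly along the jig's −y. I'll nudge it until I feel the end stop.

Emit:
{"api": "move_arm", "payload": {"moves": [[0,-0.3,0,0],[0,-0.3,0,0],[0,0,0,0]]}}

```text
time_s: 4.68
ee_pos: [0.5331, 0.0864, 0.0461]
tool_rot: [-0.649, 0.761, 0.0, -0.001]
ft_force: [-3.9, -0.1, 1.9]
grip_width: 0.401
grip_force: 1.8
```

Force has risen to about 4 N, so the lever is at the stop. I back off, lift, and head for the cover.

Emit:
{"api": "move_arm", "payload": {"moves": [[0,0.5,0,0],[0,0,-4,0],[0,0,-5,0],[0,0,-5,0],[0,0,0,0]]}}

```text
time_s: 5.3
ee_pos: [0.5324, 0.0887, 0.1907]
tool_rot: [-0.649, 0.761, -0.003, 0.004]
ft_force: [1.1, -0.1, -1.0]
grip_width: 0.398
grip_force: 0.0
```

```bash
python3 - <<'E'
from station import *
from h import *
s=sense(); M,y=yaws(s); print(s["ee_pos"],y,s["q"][6],s["ft_force"])
c=read_camera("wrist"); pickle.dump((c,s),open("pics/w2.pkl","wb")); cv2.imwrite("pics/w2.png",c["frame"][:,:,::-1])
print([[float(v) for v in r] for r in plan(s["ee_pos"],y,8,s,[.587,-.163,.16],99.5)])
E
```

```text
[0.53236164 0.08868669 0.1907162 ] 170.90534027132838 2.4295189238830055 [ 1.082872   -0.07988448 -1.04595606]
[[3.0, -1.17, 0.38, 8.9], [2.78, -1.62, 0.38, 8.9], [2.5, -2.03, 0.38, 8.9], [2.15, -2.4, 0.38, 8.9], [1.75, -2.7, 0.38, 8.9], [1.31, -2.94, 0.38, 8.9], [0.84, -3.11, 0.38, 8.9], [0.35, -3.2, 0.38, 8.9]]
```

View pics/w2.png

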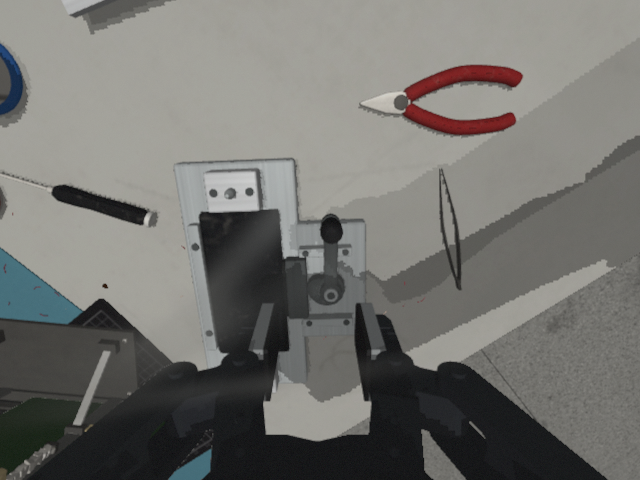

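Lever is at right angles to the jig (knob (331,230), hub (327,292)) and the phone is up against the fence side. I'll check the lever angle and pins numerically, then move to the cover.

```bash
python3 - <<'E'
from station import *
from h import *
c,s=pickle.load(open("pics/w2.pkl","rb")); M,y=yaws(s)
f=lambda uv,h:wray(c,M,s["ee_pos"],uv,h)
k=f((331,234),.072);hb=f((328,294),.046);p=f((231,194),.055); print(k,hb,p)
d=(k-hb)[:2]; print(np.linalg.norm(d),np.radians(np.degrees(np.arctan2(d[1],d[0]))%360-173.7))
E
```

```text
[0.52208098 0.08628213 0.072     ] [0.53334913 0.14974364 0.046     ] [0.59557284 0.04678196 0.055     ]
0.06445412481565102 1.5050246869956465
```

Emit:
{"api": "move_arm", "payload": {"moves": [[3.0,-1.2,0.3,8.9],[2.8,-1.6,0.3,8.9],[2.5,-2.0,0.3,8.9],[2.15,-2.4,0.3,8.9],[1.75,-2.7,0.3,8.9],[1.3,-2.95,0.3,8.9],[0.85,-3.1,0.3,8.9],[0.35,-3.2,0.3,8.9],[0,0,0,0],[0,0,0,0]], "grip": 0.7}}

```text
time_s: 6.6
ee_pos: [0.5828, -0.1631, 0.1611]
tool_rot: [-0.086, 0.996, 0.001, -0.001]
ft_force: [-0.5, 0.8, -0.8]
grip_width: 0.699
grip_force: 0.0
```

```bash
python3 - <<'E'
from station import *
from h import *
s=sense(); M,y=yaws(s); print(s["ee_pos"],y,s["q"],s["ft_force"])
c=read_camera("wrist"); pickle.dump((c,s),open("pics/w3.pkl","wb")); cv2.imwrite("pics/w3.png",c["frame"][:,:,::-1])
E
```

```text
[ 0.58279074 -0.16314089  0.16108325] 99.82416117306994 [ 0.59028706  0.50869495 -0.47904429  1.72801069  0.27388204  0.97352073
  1.7495949 ] [-0.48399314  0.78791732 -0.7774489 ]
```

View pics/w3.png

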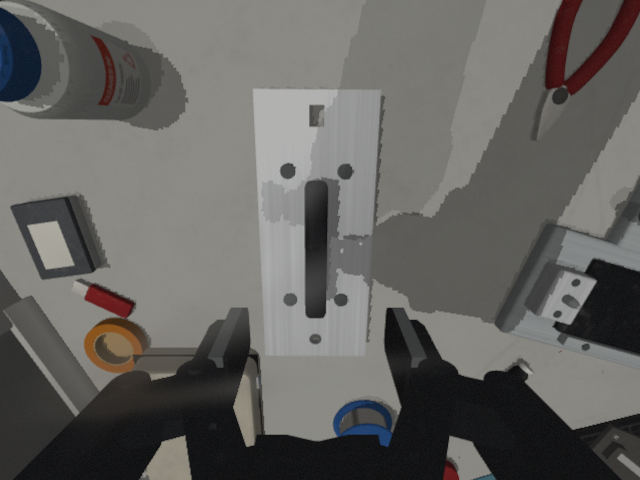

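Wrist view: handle from (316,181) to (316,318), slot (316,115), hole (316,338), with the fingers symmetric about it.

```bash
python3 - <<'E'
from station import *
from h import *
c,s=pickle.load(open("pics/w3.pkl","rb")); M,y=yaws(s)
f=lambda uv,h:wray(c,M,s["ee_pos"],uv,h)
a,b=f((316,115.5),.025),f((315.5,338.5),.025); print(a,b,(a+b)/2,np.linalg.norm(a-b),np.degrees(np.arctan2(*(b-a)[1::-1])))
a,b=f((316,182),.065),f((315.5,317),.065); print(a,b,(a+b)/2,np.linalg.norm(a-b))
g=(a+b)/2
print([[float(v) for v in r] for r in plan(s["ee_pos"],y,4,s,[.586,-.163,.037],99.5)])
E
```

```text
[ 0.49475763 -0.17961679  0.025     ] [ 0.68272158 -0.14750396  0.025     ] [ 0.58873961 -0.16356037  0.025     ] 0.19068738414096828 9.695131642433143
[ 0.53649324 -0.17234389  0.065     ] [ 0.63764573 -0.15520079  0.065     ] [ 0.58706948 -0.16377234  0.065     ] 0.102594885870283
[[-0.08, -0.01, 3.1, 0.1], [-0.08, -0.01, 3.1, 0.1], [-0.08, -0.01, 3.1, 0.1], [-0.08, -0.01, 3.1, 0.1]]
```

Emit:
{"api": "move_arm", "payload": {"moves": [[-0.5,0,3.1,0.2],[0,0,3.1,0],[0,0,3.1,0],[0,0,2.0,0],[0,0,1.1,0],[0,0,0,0],[0,0,0,0]]}}

```text
time_s: 7.52
ee_pos: [0.5892, -0.1634, 0.0393]
tool_rot: [-0.083, 0.997, -0.0, 0.001]
ft_force: [0.2, -0.8, -0.5]
grip_width: 0.702
grip_force: 0.0
```

Emit:
{"api": "move_arm", "payload": {"moves": [[0,0,0,0],[0,0,0,0],[0,0,0,0],[0,0,0,0],[0,0,0,0]], "grip": 0}}

```text
time_s: 8.15
ee_pos: [0.5886, -0.1634, 0.0386]
tool_rot: [-0.083, 0.997, -0.0, 0.0]
ft_force: [-0.6, -0.4, 2.6]
grip_width: 0.171
grip_force: 61.4
```

Emit:
{"api": "move_arm", "payload": {"moves": [[0,0,-2,0],[0,0,-4,0],[0,0,-4,0],[0,0,0,0]]}}

```text
time_s: 8.65
ee_pos: [0.5909, -0.1637, 0.1426]
tool_rot: [-0.083, 0.997, -0.001, 0.003]
ft_force: [0.6, 0.1, -3.1]
grip_width: 0.177
grip_force: 60.8
```

```bash
python3 - <<'E'
from station import *
from h import *
from scipy.spatial.transform import Rotation as R
c=pickle.load(open("pics/w1.pkl","rb")); M=R.from_quat([.232,.973,-.002,0]).as_matrix()
for uv in((444,342),(312,424)): print(wray(c,M,np.array([.4773,.1808,.1823]),uv,.055))
im=cv2.imread("pics/w1.png"); t=lambda i,x,y,w,h,S:cv2.resize(i[y:y+h,x:x+w],None,fx=S,fy=S,interpolation=2)
i2=cv2.imread("pics/w2.png")
cv2.imwrite("pics/c4.png",np.hstack([t(im,415,310,50,60,5),t(im,290,400,50,60,5),t(i2,205,165,50,60,5)]))
s=sense(); M,y=yaws(s); print(s["ee_pos"],y,s["grip_width"],s["ft_force"],s["moment"])
E
```

```text
[0.61632369 0.23529306 0.055     ]
[0.64699369 0.08859377 0.055     ]
[ 0.59092263 -0.16368783  0.1425965 ] 99.51529248197461 0.17674408129094477 [ 0.62921735  0.11799126 -3.13071798] [ 0.00429049 -0.08586723 -0.0262707 ]
```

View pics/c4.png

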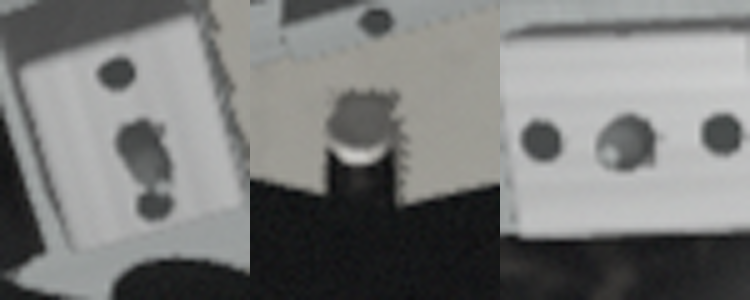

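Pin tips: left at (447.4,347.4) in w1, right at (226.6,195.6) in w2 (middle tile is not a pin).

```bash
python3 - <<'E'
from station import *
from h import *
from scipy.spatial.transform import Rotation as R
c=pickle.load(open("pics/w1.pkl","rb")); M=R.from_quat([.232,.973,-.002,0]).as_matrix()
L=wray(c,M,np.array([.4773,.1808,.1823]),(447.4,347.4),.055)
c,s=pickle.load(open("pics/w2.pkl","rb")); M,_=yaws(s); r=wray(c,M,s["ee_pos"],(226.6,195.6),.055)
print("wrist",L,r,(L+r)/2,np.linalg.norm(L-r),np.degrees(np.arctan2(*(L-r)[1::-1])))
# jig plan by fence/bosses in first side depth: boss tops z~.040
W=cloud(C["side"]); 
for n,(u0,u1,v0,v1) in dict(L=(172,206,228,268),R=(284,315,243,282)).items():
    Q=W[v0:v1,u0:u1].reshape(-1,3); Q=Q[abs(Q[:,2]-.040)<.004]
    b=cv2.minAreaRect((Q[:,:2]*1000).astype(np.float32)); print(n,len(Q),Q[:,2].mean(),b)
s=sense(); M,y=yaws(s)
print([[float(v) for v in q] for q in plan(s["ee_pos"],y,10,s,[.609,.1405,.1426],-6.4)])
E
```

```text
wrist [0.62298892 0.23605188 0.055     ] [0.59931848 0.04748458 0.055     ] [0.6111537  0.14176823 0.055     ] 0.190047143670909 82.84520994500926
L 422 0.039060726951862856 ((620.4068603515625, 236.028564453125), (33.89403533935547, 44.979331970214844), 82.14014434814453)
R 440 0.039184810829337724 ((597.598876953125, 47.8698616027832), (33.885986328125, 45.309730529785156), 83.73490905761719)
[[-0.68, 2.97, -0.0, 10.6], [-0.12, 3.04, -0.0, 10.6], [0.44, 3.02, -0.0, 10.6], [0.98, 2.88, -0.0, 10.6], [1.5, 2.65, -0.0, 10.6], [1.96, 2.33, -0.0, 10.6], [2.36, 1.93, -0.0, 10.6], [2.67, 1.47, -0.0, 10.6], [2.9, 0.95, -0.0, 10.6], [3.02, 0.4, -0.0, 10.6]]
```

Emit:
{"api": "move_arm", "payload": {"moves": [[-0.7,3.0,0,10.6],[-0.1,3.05,0,10.6],[0.45,3.0,0,10.6],[1.0,2.9,0,10.6],[1.5,2.65,0,10.6],[1.95,2.35,0,10.6],[2.35,1.95,0,10.6],[2.65,1.45,0,10.6],[2.9,0.95,0,10.6],[3.0,0.4,0,10.6]]}}

```text
time_s: 9.9
ee_pos: [0.6051, 0.1416, 0.1369]
tool_rot: [0.748, 0.664, -0.001, -0.001]
ft_force: [0.4, 0.2, -3.1]
grip_width: 0.174
grip_force: 60.6
```

Emit:
{"api": "move_arm", "payload": {"moves": [[0,0,0,0],[0,0,0,0]]}}

```text
time_s: 10.15
ee_pos: [0.6055, 0.1402, 0.1373]
tool_rot: [0.745, 0.667, -0.001, -0.0]
ft_force: [0.1, -0.4, -3.7]
grip_width: 0.172
grip_force: 60.7
```

```bash
python3 - <<'E'
from station import *
from h import *
s=sense(); M,y=yaws(s); print(s["ee_pos"],y,s["q"][6],s["grip_width"],s["ft_force"],s["moment"],M[:,2])
print([[float(v) for v in q] for q in plan(s["ee_pos"],y,1,s,[.610,.1418,.092],-7.0)])
E
```

```text
[0.60548693 0.14021265 0.1372547 ] -6.370645611244187 -0.4364212247456786 0.172362655137774 [ 0.09759598 -0.40739826 -3.74091016] [-0.11523391 -0.00701413  0.03952888] [-0.00216449 -0.0012644  -0.99999686]
[[0.21, 0.43, 4.53, 0.6]]
```

Emit:
{"api": "move_arm", "payload": {"moves": [[0.2,0.45,2,0.6],[0,0,2,0],[0,0,1.0,0],[0,0,0,0]]}}

```text
time_s: 10.65
ee_pos: [0.6099, 0.1418, 0.0864]
tool_rot: [0.75, 0.662, -0.002, -0.001]
ft_force: [-0.0, -0.5, -3.1]
grip_width: 0.173
grip_force: 60.5
```

```bash
python3 - <<'E'
from station import *
from h import *
s=sense(); M,y=yaws(s); print(s["ee_pos"],y,s["ft_force"])
c=read_camera("scene");a=read_camera("side");w=read_camera("wrist")
pickle.dump((c,a,w,s),open("pics/s5.pkl","wb"))
t=lambda c,x,y,w,h,S:cv2.resize(c["frame"][y:y+h,x:x+w,::-1],None,fx=S,fy=S,interpolation=2)
cv2.imwrite("pics/s5.png",np.vstack([np.hstack([t(c,170,220,160,120,2.5),t(a,165,200,160,120,2.5)]),np.hstack([t(w,0,0,640,480,.625),np.zeros((300,400,3),np.uint8)])]))
E
```

```text
[0.60985929 0.14179433 0.0863684 ] -7.100161761827602 [-0.0440748  -0.52324183 -3.13178119]
```

View pics/s5.png

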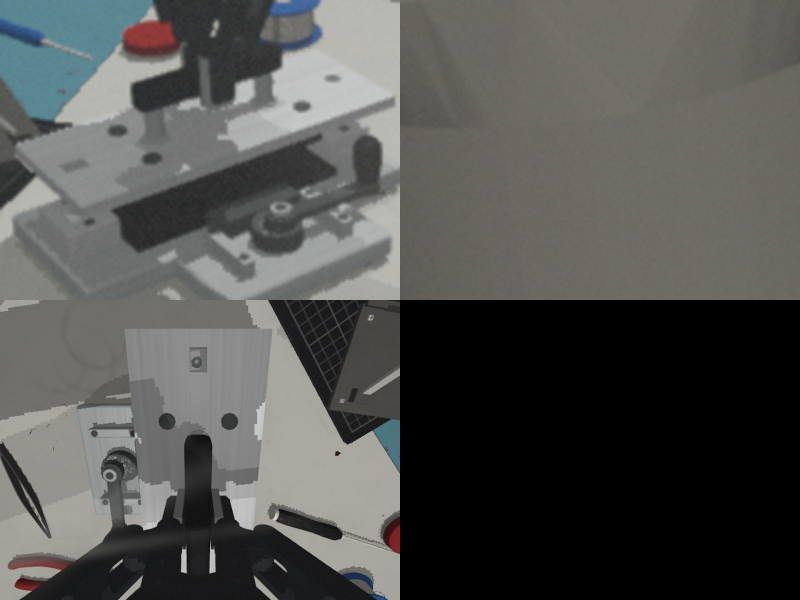

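The wrist camera sees the pin through the slot at about (317,96). I'll measure the slot centre against the pin by code.

```bash
python3 - <<'E'
from h import *
c,a,w,s=pickle.load(open("pics/s5.pkl","rb")); g=cv2.cvtColor(w["frame"],cv2.COLOR_RGB2GRAY)
for v in range(72,124,2): print(v,' '.join(f"{x:3d}" for x in g[v,298:338:2]))
z=w["z_map"]; print((z[72:124:4,298:338:3]*1000).astype(int))
E
```

```text
72 142 142 140 141 142 144 144 146 144 143 144 143 143 144 143 144 141 142 143 140
74 141 142 140 141 143 144 143 145 144 142 145 143 143 142 142 143 142 142 143 140
76 141 141 140  94  88  89  88  87  88  87  87  87  86  84  85  86  85 143 144 139
78 141 143 140 109 109 107 110 110 108 107 108 107 108 107 107 108 100 142 143 140
80 141 141 141 111 112 111 111 112 120 125 125 110 111 111 110 111 100 143 142 140
82 140 142 140 120 124 137 138 137 138 137 136 110 109 110 110 110  94 141 144 141
84 142 141 140 130 138 138 139 138 139 138 138 119 111 110 109 110  95 142 143 139
86 142 141 138 132 141 141 139 140 140 141 141 121 112 111 111 113 106 142 143 139
88 141 142 139 133 141 141 140 139 141 141 140 122 113 112 112 111 106 143 143 139
90 141 142 139 120 139 140 138 130 123 110 109 110 110 111 111 111 105 143 142 139
92 142 142 140 119 137 137 105  83  82  83  84 106 109 108 109 109 104 141 143 139
94 141 142 139 119 136 104  83  83  87  82  83  80 105 109 110 107 103 142 142 139
96 141 141 139 120 107  82  83 107 122 116  87  76  94 109 110 110 105 142 143 140
98 140 142 138 122  9
[... 1137 characters left out ...]
2 143 143 143 143 142 143 143 144 143 143 142 142]
 [143 141 172 174 173 173 173 173 172 175 173 143 143 141]
 [142 143 173   0 173 174 174 174 174 174 173 142 143 144]
 [144 144 175 174 175 175 173 174 176 175 173 144 143 144]
 [144 143 175 175 168 167 167 175 174 174 175 143 144 144]
 [144 144 176 169 164 162 162 165 176 175 176 146 144 144]
 [145 144 176 166 162 162 162 165 169 176 176 145 145 144]
 [145 145 177 169 167 165 165 167 178 177 177 144 144 145]
 [145 145 176 178 179 170 171 178 177 179 177 147 145 146]
 [146 145 179 178 178 178 178 179 179 178 177 146 146 147]
 [147 147 146 146 146 147 146 147 147 147 148 147 146 146]
 [146 147 147 147 148 147 148 148 147 147 147 148 147 147]]
```

```bash
python3 - <<'E'
from h import *
c,a,w,s=pickle.load(open("pics/s5.pkl","rb")); M,y=yaws(s)
T=w["mount"]
def pt(uv,d): return M@(T@np.array([(uv[0]-w["cx"])/w["fx"]*d,(uv[1]-w["cy"])/w["fy"]*d,d,1]))[:3]+s["ee_pos"]
S=pt((318,95.5),.1440); p=pt((314.5,98.7),.1615)
print(S,p); d=p-S; print("need, tool x,y cm:",M.T@d*100, "h",wray(w,M,s["ee_pos"],(314.5,98.7),.055), wray(w,M,s["ee_pos"],(318,95.5),.073))
E
```

```text
[0.62176426 0.23497816 0.0737969 ] [0.62019363 0.23499646 0.05532535]
need, tool x,y cm: [-0.01535735 -0.15003393  1.84767619] h [0.62019324 0.23501459 0.055     ] [0.62177122 0.23502773 0.073     ]
```

Emit:
{"api": "move_arm", "payload": {"moves": [[0,-0.1,0.6,0],[0,0,0.4,0],[0,0,0.4,0],[0,0,0.3,0],[0,0,0,0]]}}

```text
time_s: 11.42
ee_pos: [0.6099, 0.1425, 0.0709]
tool_rot: [0.749, 0.662, -0.0, -0.0]
ft_force: [0.7, -0.4, -3.3]
grip_width: 0.175
grip_force: 60.7
```

Already 5 mm below tip contact with no load, so the pins are in. Continuing slowly.

Emit:
{"api": "move_arm", "payload": {"moves": [[0,0,0.2,0],[0,0,0.2,0],[0,0,0.1,0],[0,0,0,0]]}}

```text
time_s: 11.92
ee_pos: [0.6104, 0.1426, 0.0668]
tool_rot: [0.749, 0.662, 0.0, 0.0]
ft_force: [-1.4, -0.9, 2.2]
grip_width: 0.17
grip_force: 61.4
```

Emit:
{"api": "move_arm", "payload": {"moves": [[0,0,0.1,0],[0,0,0.1,0],[0,0,0,0],[0,0,0,0]]}}

```text
time_s: 12.42
ee_pos: [0.6104, 0.1426, 0.0646]
tool_rot: [0.749, 0.662, 0.0, 0.0]
ft_force: [-1.0, -0.7, 5.3]
grip_width: 0.176
grip_force: 61.7
```

Emit:
{"api": "move_arm", "payload": {"moves": [[0,0,0.1,0],[0,0,0.1,0],[0,0,0,0],[0,0,0,0]]}}

```text
time_s: 12.92
ee_pos: [0.6104, 0.1426, 0.0628]
tool_rot: [0.749, 0.662, 0.0, 0.0]
ft_force: [-2.3, -0.6, 7.8]
grip_width: 0.176
grip_force: 62.1
```

Emit:
{"api": "move_arm", "payload": {"moves": [[0,0,0.1,0],[0,0,0.1,0],[0,0,0,0],[0,0,0,0]]}}

```text
time_s: 13.42
ee_pos: [0.6104, 0.1426, 0.062]
tool_rot: [0.749, 0.662, 0.0, 0.0]
ft_force: [-6.2, -1.6, 15.7]
grip_width: 0.175
grip_force: 63.3
```

On the stops, with a sideways force of −6 N in x. I relieve that slightly, add a little push, and look.

Emit:
{"api": "move_arm", "payload": {"moves": [[0,-0.1,0,0],[0,0,0.1,0],[0,0,0,0],[0,0,0,0]]}}

```text
time_s: 13.92
ee_pos: [0.6105, 0.1426, 0.062]
tool_rot: [0.75, 0.662, 0.001, 0.001]
ft_force: [-6.6, -3.6, 19.7]
grip_width: 0.178
grip_force: 63.9
```

```bash
python3 - <<'E'
from station import *
from h import *
s=sense(); M,y=yaws(s); print(s["ee_pos"],y,s["ft_force"],s["moment"],M[:,2])
c=read_camera("scene");w=read_camera("wrist")
t=lambda c,x,y,w,h,S:cv2.resize(c["frame"][y:y+h,x:x+w,::-1],None,fx=S,fy=S,interpolation=2)
cv2.imwrite("pics/s6.png",np.hstack([t(c,170,220,160,120,2.5),t(w,160,0,320,240,1.25)]))
T=w["mount"]; z=w["z_map"]; v,u=np.mgrid[:480,:640]
X=np.stack([(u-w["cx"])/w["fx"]*z,(v-w["cy"])/w["fy"]*z,z,0*z+1],-1)@T.T; X=X[...,:3]@M.T+s["ee_pos"]
m=(abs(X[...,2]-.048)<.008)&(u>215)&(u<420)&(v>60)&(v<300)&(z>0); Q=X[m]; A=np.c_[Q[:,:2]-Q[:,:2].mean(0),np.ones(len(Q))]
k=np.linalg.lstsq(A,Q[:,2],rcond=None)[0]; print("plate slope,z",k,len(Q))
E
```

```text
[0.61045019 0.14261225 0.0620281 ] -7.104278641600091 [-6.58416371 -3.60940308 19.69346832] [-0.51048095  1.52184867  0.08015948] [ 2.52180371e-03  1.48814524e-04 -9.99996809e-01]
plate slope,z [ 0.00064824 -0.004227    0.04893124] 44229
```

View pics/s6.png

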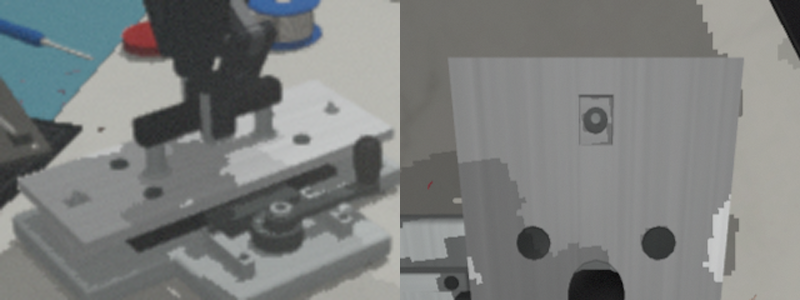

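Both pins protrude through the cover, the plate is level and stationary on its stops, and the push is 20 N. Handing in.

```bash
python3 - <<'E'
from station import *
from h import *
k=ray(C["scene"],(316.8,277.5),.072);b=ray(C["scene"],(281,303),.046);d=(k-b)[:2]
print(np.linalg.norm(d),np.radians(np.degrees(np.arctan2(d[1],d[0]))%360-173.1))
print(hand_in())
E
```

```text
0.06275615970946828 1.4479662236077773
the job is handed in; nothing more can be done
None
```

I locked the phone with the cam lever, fitted the cover over both pins and handed the job in while pressing it onto its stops with about 20 N, at 14 s; no verdict came back, and the last lever readings were 1.45 to 1.51 rad against the 1.4 needed.

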